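# Slide the lamp mounting plate out over the edge of the hand-out board

## Robot

A 6-joint arm with a two-finger parallel gripper is mounted at the origin on the work surface. World frame = base frame: x ahead of the robot, y to its left, z up, the work surface at z = 0. Lengths are in m, angles in rad, forces in N, time in s.
With the tool pointing down it reaches from about 0.275 to 0.75 m from the base axis. Payload 10.2 kg.
Tool frame: the origin (TCP) lies midway between the tips of the shut fingers; the grasp point (between the pads) lies 19 mm behind it; y points along the fingers, x is the direction in which the jaws open and shut, and the axes are right-handed (so a half turn about y gives the same grasp; the last joint's range is limited). The gripper opens to 85 mm and grips with 20 to 120 N. Pads are 22 mm wide; open, the fingers measure 114 mm over their backs; the gripper's body (76 mm by 85 mm) begins 54 mm behind the grasp point. The pads swing forward as they close: fully open they stand 13 mm farther back than shut.
Start: joints at [0.944, 0.313, 1.498, -0, 1.331, -0.223], TCP at [0.206, 0.483, 0.204] pointing down, gripper open.
Joint ranges: [-2.94, 2.94], [-0.97, 2.17], [0.19, 2.56], [-1.23, 4.37], [0.02, 3.11], [-2.88, 2.88]. Speed limits (rad/s): [2.39, 2.39, 3.01, 3.14, 3.14, 3.14].

## Interface

Orientations are given as [roll, pitch, yaw] about the fixed x, y, z axes, in that order (R = Rz(yaw) Ry(pitch) Rx(roll)).
In Python, from cell import read_state, camera, calibration, hand_in, search_frame, masks_of gives the robot as it stands.
- The arm moves only by the tool apply_moves, never from a script. Its argument "steps" is a list of rows, each an object of numbers: "dx", "dy", "dz": the shift along the tool's x, y, z in m; "rx", "ry", "rz": the turn, a rotation vector about the tool's x, y, z in rad. A call has 1 to 10 rows; each row shifts and turns the commanded pose from where the row before left it, along the tool's axes as they then stand; what a row does not reach is not made up. A row lasts 1/10 s, in which the tool goes at most 50 mm and 8.59 degrees, less where a joint would pass 70% of its speed; a pose out of reach is approached as far as the arm can. A call is refused whole if a number of a shift passes 0.05 or a number of a turn 0.15, either way. A call with a gripper value outside its range is refused whole. "grip" is the closure, from -1 (fully open) to 1 (shut), set as the call begins (left out, the last holds). The fingers move at their own pace and stop on an object; "force" is the grip in N (left out, the last holds). Time passes only in rows, so rows that do not move let the fingers close. It gives the time, the measured TCP pose, the force and the opening at its end, in the units of the state.
- read_state(): the state, without advancing time (a new reading comes with each control period).
- camera(name): name is "side" or "top" or "wrist"; returns the picture (480x640x3 uint8, red, green, blue); there is no depth.
- calibration(name): a dict with "fx", "fy", "cx", "cy" (pixels), "extrinsics" (4x4, takes a point from world to camera coordinates). Camera axes: x right, y down, z forward; pixel columns grow to the right and rows downward; lengths in m; the calibration is good to about 2 mm. A picture is of the moment at which its call begins: read the wrist's pose just before it. calibration takes no time and is no camera call; for the wrist camera it gives the pose at the moment of the call.
- hand_in(): hands the job in, once; it reports no verdict.
Trained networks look in the newest picture that a camera, given by its name, has taken for a name from the list of things; names that differ only in an ending like _2 or _b are one class to them, and where a whole thing is asked for, a point or a joint stands for the part that bears it (a point fixed in the world has none). Each returns a list of dicts, best first, with "conf" (0 to 1); they miss things now and then, are a little off and sometimes report something else, mostly with a low value. They report only what shows in the picture. A call takes as long as a camera call. They do not tell look-alikes from the thing itself.
- search_frame(camera, thing): "box" ([centre column, centre row, width, height] in pixels, round what is visible of it).
- masks_of(camera, thing): "region" (480x640 bool, what is visible of it) and "box" ([centre column, centre row, width, height] in pixels, round what is visible of it).
The state is a dict: "clock": time; "q": joint angles; "joint_velocities": joint speeds; "tau": joint torques, N m; "ee_pos": TCP position; "eef_rot": TCP orientation; "force": force on the tool from outside, world axes, zero at the start; "moment": the same for the moment, N m; "finger_gap": opening from 0.0 (shut) to 1.0 (fully open).
Only numpy, scipy, OpenCV 4.12 (cv2) and the standard library are available. Lean on these libraries where they do the work, as an engineer would, in place of code of your own. Each camera call takes 0.05 s, during which the arm holds its last target.

## Task

Get the rectangular aluminium mounting plate ready for the next picker: with the fingertips, push it flat along the low wooden board towards the board's front edge (the one away from the robot) until it overhangs that edge by 40 mm, with its front edge parallel to the board's edge. Do not lift it or let it drop, leave the round plate and everything else where they are, and finish with the arm clear of everything.

Things in the scene. Friction and masses are not known exactly. Their poses are not given: they have to be found in the camera images.
- plate: The thing to push: a loose flat rectangular aluminium plate, 110 mm along its x, 150 mm along its y, 6 mm thick, about 0.26 kg (varies by 30 %), with a dark spot at each corner and in the middle (only marks, no real holes). Origin: centre of its underside; z up, x roughly towards the board's front edge (at the start its yaw is within 0.25 rad of the board's). It slides freely on the board with ordinary friction and stops when no longer pushed.
- plate_front (a point): Midpoint of the plate's front (+x, 150 mm long) edge, at its top face, 55 mm from the plate's centre; axes as the plate's.
- plate_back (a point): Midpoint of the plate's back (-x, robot-side, 150 mm long) edge, at its top face, 55 mm from the plate's centre; axes as the plate's. The 6 mm high back face below it is free to be pushed on.
- board: Fixed low wooden board on dark feet, 260 mm along its x, 720 mm along its y, its flat top 60 mm above the bench. Origin: bench level under its centre; x points to its front edge, away from the robot. No rim or stop on any side.
- board_edge (a point): Midpoint of the board's front (+x) edge, on its top surface, 130 mm from its centre along its x; axes as the board's. The overhang is how far plate_front lies beyond this point along the board's x (40 mm wanted).
- disc: Bystander on the board: loose round aluminium plate, 106 mm across, 6 mm thick. It, the rectangular plate and lampbox stand in three places side by side, about 170 mm apart along the board, in any order. Origin: centre of its underside.
- lampbox: Bystander on the board: loose upright carton 62 x 62 mm, 85 mm high. Origin: centre of its underside.
- smallbox: Bystander near the board's +y end: loose white box 50 x 45 mm, 50 mm high. Origin: centre of its underside.
- reflector: Bystander near the board's -y end: loose small metal reflector lamp standing on its face, 54 mm across, 55 mm high. Origin: centre of its underside.
- tape: Bystander on the bench, to the robot's right, nearer than the board: loose ring 90 mm across, 25 mm high. Origin: centre of its underside.
- driver: Bystander on the bench to the robot's left, nearer than the board: loose screwdriver lying down, pointing across.
Not all that is in view belongs to the job. What is shaped like the plate but orange or purple is not meant.

How it is judged:
On the way:
1. the plate, lying flat on the board, has been pushed so that it begins to overhang the front edge (x of plate_front in the frame of board_edge above 0.005 m and angle between plate's own z axis and vertical below 0.05 rad and z of plate in the frame of board between 0.056 and 0.064 m), for 0.05 s.
At the end, for the whole second after the job is handed in: The plate lies flat and at rest on the board, the middle of its front edge 40 mm (32 to 48 mm) beyond the board's front edge, and the two edges parallel within 0.1 rad (about 6 degrees) (x of plate_front in the frame of board_edge between 0.032 and 0.048 m and angle between the x axis of plate and the x axis of board, either way round below 0.1 rad and angle between plate's own z axis and vertical below 0.05 rad and z of plate in the frame of board between 0.056 and 0.064 m and linear speed of plate below 0.01 m/s); the robot touches nothing.
It fails at once if the plate is lifted, tipped up by more than 0.15 rad or dropped off the board (its centre more than 8 mm above or below where it lay) (angle between plate's own z axis and vertical above 0.15 rad or z of plate in the frame of board above 0.068 m or z of plate in the frame of board below 0.052 m).
It fails at once if the round plate is moved by more than 15 mm (distance of disc from where it was at the start of the episode above 0.015 m).
It fails at once if the carton, small box or reflector lamp on the board is moved by more than 15 mm or tipped over (distance of any of lampbox, smallbox, reflector from where it was at the start of the episode above 0.015 m).
It fails at once if the tape ring or screwdriver on the bench is moved by more than 15 mm (distance of any of tape, driver from where it was at the start of the episode above 0.015 m).
It also fails if it takes over 48 s, if anything falls off the work surface, if the arm or the gripper's body presses on something with over 40 N, if the wrist force passes 120 N, or if a joint passes its speed limit or range.

## Working session

There is one attempt and no reset: what is moved stays moved. The work goes in short steps, Python scripts to look and compute and a tool call to move; the robot and the scene stay as the last step left them, time stands still between calls to the robot, and variables do not carry over. Pictures are saved under pics/ and viewed, and the job is handed in when it is done.

Besides the shell and the picture viewer there is one more tool, called after "Call:" as a command line: name --argument value ..., lists and objects as JSON in quotes. apply_moves: Moves the arm, as the interface text tells. Its arguments: {"type":"object","properties":{"steps":{"type":"array"},"grip":{"type":"number"},"force":{"type":"number"}},"required":["steps"]}

```bash
ls; mkdir -p pics; python3 - <<'E'
from cell import *
import cv2
s=read_state(); print({k:s[k] for k in ('clock','q','ee_pos','eef_rot','force','finger_gap')})
for n in ('top','side'):
    im=camera(n); cv2.imwrite(f'pics/{n}0.png',im[:,:,::-1])
    c=calibration(n); print(n,c['fx'],c['fy'],c['cx'],c['cy'],c['extrinsics'])
    for t in ('plate','board','disc','lampbox'):
        for r in search_frame(n,t)[:3]: print(t,r['conf'],r['box'])
E
```

```text
pics
{'clock': 0.0, 'q': array([ 9.43605378e-01,  3.13473882e-01,  1.49846300e+00,  2.46227124e-05,
        1.33102468e+00, -2.23407228e-01]), 'ee_pos': array([0.2060964 , 0.48252161, 0.20361314]), 'eef_rot': array([-1.57046972e+00,  1.32959571e-03,  1.16700696e+00]), 'force': array([0.76596932, 0.20524625, 0.23533418]), 'finger_gap': 0.9947395167779682}
top 589.8152862046882 589.8152862046882 317.6174547251215 238.19107563847305 [[-0.02740605 -0.99962219  0.0020946   0.06792925]
 [-0.98731981  0.02674088 -0.15647527  0.57942881]
 [ 0.15636014 -0.00635641 -0.98767966  1.47781537]
 [ 0.          0.          0.          1.        ]]
plate 0.75 [252.6, 152.6, 66.0, 63.1]
plate 0.61 [155.1, 341.6, 58.9, 51.1]
plate 0.6 [250.9, 251.1, 65.5, 47.4]
board 0.64 [320.8, 245.8, 286.4, 110.9]
disc 0.6 [385.1, 238.9, 39.3, 34.6]
lampbox 0.87 [322.3, 247.8, 28.8, 31.6]
side 477.559324498125 477.559324498125 321.223856079277 240.08694536641033 [[ 0.94571715 -0.32458766  0.01618428 -0.51728825]
 [-0.2219602  -0.68147391 -0.69737147  0.2091235 ]
 [ 0.23738734  0.6559239  -0.71652711  1.10159022]
 [ 0.          0.          0.          1.        ]]
plate 0.84 [298.8, 204.4, 46.9, 41.7]
plate 0.67 [384.8, 199.1, 50.9, 34.9]
plate 0.61 [205.2, 179.3, 48.1, 30.8]
board 0.87 [337.4, 271.4, 192.7, 224.1]
disc 0.86 [348.8, 293.2, 46.6, 36.9]
lampbox 0.76 [314.9, 235.5, 29.1, 47.3]
```

View pics/top0.png

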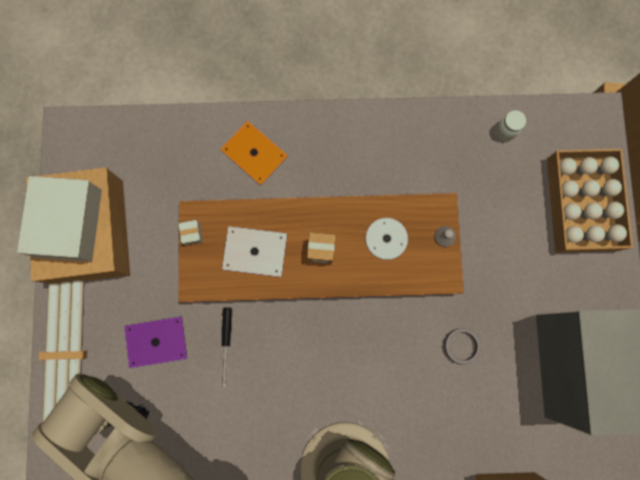

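View pics/side0.png

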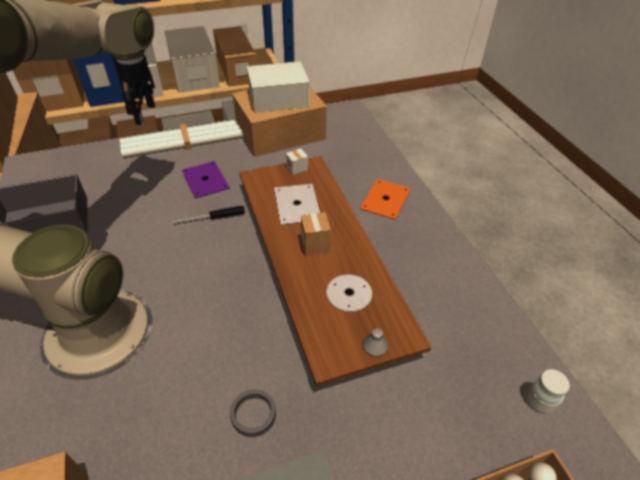

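The aluminium plate lies at about (254,251) in the top view, with the carton to its right (321,248), the small box at (190,233), and the disc at (387,239). The orange and purple plates are decoys. Next I measure the plate and the board.

```bash
cat > h.py <<'E'
from cell import *
import cv2, numpy as np
def unproj(c,uv,z):
    E=np.array(c['extrinsics']);R=E[:3,:3];t=E[:3,3];o=-R.T@t
    uv=np.atleast_2d(uv).astype(float)
    d=np.c_[(uv[:,0]-c['cx'])/c['fx'],(uv[:,1]-c['cy'])/c['fy'],np.ones(len(uv))]@R
    return (o+d*((z-o[2])/d[:,2])[:,None])
def proj(c,P):
    E=np.array(c['extrinsics']);p=np.atleast_2d(P)@E[:3,:3].T+E[:3,3]
    return np.c_[p[:,0]/p[:,2]*c['fx']+c['cx'],p[:,1]/p[:,2]*c['fy']+c['cy']]
def rect(c,mask,z):
    m=mask.astype(np.uint8)
    cs,_=cv2.findContours(m,cv2.RETR_EXTERNAL,cv2.CHAIN_APPROX_NONE)
    k=max(cs,key=cv2.contourArea)[:,0,:]
    P=unproj(c,k,z)[:,:2]
    (cx,cy),(w,h),a=cv2.minAreaRect((P*1000).astype(np.float32))
    return cx,cy,w,h,a
def platemask(im,c):
    # light grey pixels in plate neighbourhood
    hsv=cv2.cvtColor(im,cv2.COLOR_RGB2HSV)
    return (hsv[...,1]<60)&(hsv[...,2]>140)
E
python3 - <<'E'
from h import *
for n in ('top','side'):
    im=camera(n);c=calibration(n)
    for t,z in (('plate',.066),('board',.06),('disc',.066),('lampbox',.145),('smallbox',.11)):
        for r in masks_of(n,t)[:3]:
            print(n,t,round(r['conf'],2),np.round(r['box']),np.round(rect(c,r['region'],z),1))
    np.save(f'{n}.npy',im)
im=cv2.imread('pics/top0.png'); cv2.imwrite('pics/topc.png',cv2.resize(im[180:320,160:480],None,fx=2.5,fy=2.5,interpolation=cv2.INTER_CUBIC))
E
```

```text
top plate 0.86 [253. 152.  66.  66.] [808.5 212.6 147.6 108.9  46.3]
top plate 0.84 [156. 341.  60.  51.] [329.2 461.9 107.  145.2   7.5]
top plate 0.73 [252. 253.  63.  47.] [548.4 214.7 151.4 110.2  81.5]
top board 0.83 [320. 246. 288. 114.] [5.562e+02 4.860e+01 2.625e+02 7.199e+02 2.000e-01]
top disc 0.93 [385. 239.  38.  37.] [ 570.1 -121.8  101.9  100.9   87.1]
top lampbox 0.97 [323. 247.  33.  31.] [542.6  45.3  62.8  75.3  88.2]
top smallbox 0.77 [192. 232.  21.  20.] [593.2 367.3  55.2  52.3   8.1]
top smallbox 0.72 [322. 246. 284. 109.] [5.501e+02 4.890e+01 2.525e+02 6.977e+02 2.000e-01]
side plate 0.66 [297. 203.  45.  44.] [546.7 210.3 156.2 112.1  81.5]
side plate 0.66 [383. 201.  50.  36.] [790.  153.8 147.9 103.1  46.8]
side plate 0.56 [204. 180.  49.  33.] [322.9 396.6 107.4 150.6   7.4]
side board 0.85 [337. 271. 196. 223.] [555.4  42.5 266.2 729.7   0. ]
side disc 0.59 [348. 291.  45.  40.] [ 571.  -126.1  108.1  102.7   70.6]
side smallbox 0.66 [296. 163.  24.  26.] [587.6 339.  120.2  58.6  73.9]
side smallbox 0.2 [297. 206.  43.  39.] [533.6 162.6 147.  104.5  81.2]
```

View pics/topc.png

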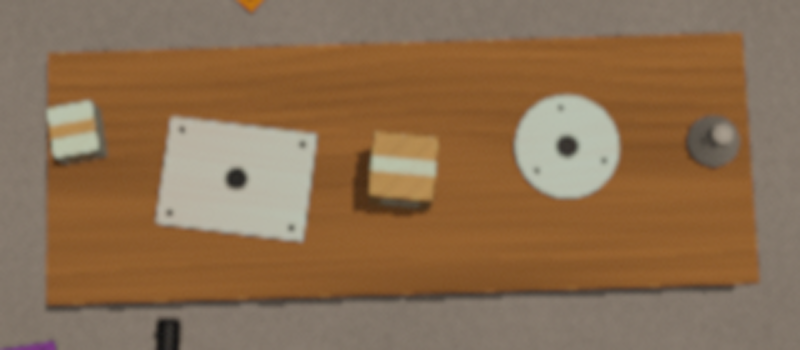

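```bash
cat >> h.py <<'E'
def edge_front(im,c):
    s=cv2.cvtColor(im,cv2.COLOR_RGB2HSV)[...,1].astype(float)
    s=cv2.GaussianBlur(s,(0,0),1)
    pts=[]
    for u in range(330,440):   # free stretch of front edge
        col=s[180:212,u]; lo,hi=np.median(col[:8]),np.median(col[-6:]); th=(lo+hi)/2
        i=np.argmax(col>th)
        if i>0: pts.append((u,180+i-1+(th-col[i-1])/(col[i]-col[i-1])))
    P=unproj(c,pts,.06)
    vx,vy,x0,y0=cv2.fitLine(P[:,:2].astype(np.float32),cv2.DIST_HUBER,0,1e-4,1e-4).ravel()
    if vy<0: vx,vy=-vx,-vy
    res=(P[:,0]-x0)*vy-(P[:,1]-y0)*vx
    return np.array([x0,y0]),np.array([vx,vy]),res.std()
def plate_rect(im,c,near=None):
    hsv=cv2.cvtColor(im,cv2.COLOR_RGB2HSV)
    k=4
    big=cv2.resize(im,None,fx=k,fy=k,interpolation=cv2.INTER_CUBIC)
    hsv=cv2.cvtColor(big,cv2.COLOR_RGB2HSV)
    m=((hsv[...,1]<75)&(hsv[...,2]>130)).astype(np.uint8)
    m=cv2.morphologyEx(m,cv2.MORPH_OPEN,np.ones((9,9)))
    cs,_=cv2.findContours(m,cv2.RETR_EXTERNAL,cv2.CHAIN_APPROX_NONE)
    out=[]
    for q in cs:
        uv=(q[:,0,:]+.5)/k-.5
        P=unproj(c,uv,.066)[:,:2]
        r=cv2.minAreaRect((P*1000).astype(np.float32))
        if near is not None and np.hypot(r[0][0]-near[0],r[0][1]-near[1])<60 and min(r[1])>70: out.append(r)
    return out
E
python3 - <<'E'
from h import *
c=calibration('top'); im=np.load('top.npy')
E=np.array(c['extrinsics']); print('cam',-E[:3,:3].T@E[:3,3])
p,v,r=edge_front(im,c); print('edge',p,v,'yaw',np.degrees(np.arctan2(-v[0],v[1])),r, 'x at y=.21', p[0]+v[0]/v[1]*(.21-p[1]))
print(plate_rect(im,c,(548,214)))
s=read_state(); print(s['clock'])
E
```

```text
cam [0.34287181 0.06180275 1.55013217]
edge [ 0.68814415 -0.12402968] [-0.00235231  0.99999726] yaw 0.1347776 0.00013341191000155276 x at y=.21 0.6873584
[((549.3123168945312, 214.14816284179688), (153.03956604003906, 113.36570739746094), 81.381103515625)]
1.1
```

Call:
apply_moves --steps '[{"ry": -0.136}, {"ry": -0.136}, {"ry": -0.136}, {"dx": -0.03, "dz": -0.03}, {"dx": -0.03, "dz": -0.03}, {"dx": -0.03, "dz": -0.03}, {"dx": -0.03, "dz": -0.03}, {"dx": -0.03, "dz": -0.03}]' --grip -1

```text
invalid input at $.steps[0]: expected keys dx, dy, dz, rx, ry, rz
```

Call:
apply_moves --steps '[{"dx": 0, "dy": 0, "dz": 0, "rx": 0, "ry": -0.136, "rz": 0}, {"dx": 0, "dy": 0, "dz": 0, "rx": 0, "ry": -0.136, "rz": 0}, {"dx": 0, "dy": 0, "dz": 0, "rx": 0, "ry": -0.136, "rz": 0}, {"dx": -0.03, "dy": 0, "dz": -0.03, "rx": 0, "ry": 0, "rz": 0}, {"dx": -0.03, "dy": 0, "dz": -0.03, "rx": 0, "ry": 0, "rz": 0}, {"dx": -0.03, "dy": 0, "dz": -0.03, "rx": 0, "ry": 0, "rz": 0}, {"dx": -0.03, "dy": 0, "dz": -0.03, "rx": 0, "ry": 0, "rz": 0}, {"dx": -0.03, "dy": 0, "dz": -0.03, "rx": 0, "ry": 0, "rz": 0}]' --grip -1

```text
clock: 1.9
ee_pos: [0.3579, 0.3321, 0.2043]
eef_rot: [-1.571, -0.0, 1.575]
force: [-0.1, 0.6, 0.1]
finger_gap: 1.004
```

Call:
apply_moves --steps '[{"dx": -0.03, "dy": 0, "dz": -0.024, "rx": 0, "ry": 0, "rz": 0}, {"dx": -0.03, "dy": 0, "dz": -0.024, "rx": 0, "ry": 0, "rz": 0}, {"dx": -0.03, "dy": 0, "dz": -0.024, "rx": 0, "ry": 0, "rz": 0}, {"dx": -0.028, "dy": 0, "dz": -0.023, "rx": 0, "ry": 0, "rz": 0}, {"dx": 0, "dy": 0.03, "dz": 0, "rx": 0, "ry": 0, "rz": 0}, {"dx": 0, "dy": 0.03, "dz": 0, "rx": 0, "ry": 0, "rz": 0}, {"dx": 0, "dy": 0.03, "dz": 0, "rx": 0, "ry": 0, "rz": 0}, {"dx": 0, "dy": 0.02, "dz": 0, "rx": 0, "ry": 0, "rz": 0}, {"dx": 0, "dy": 0, "dz": 0, "rx": 0, "ry": 0, "rz": 0}]'

```text
clock: 2.8
ee_pos: [0.451, 0.2154, 0.092]
eef_rot: [-1.566, 0.001, 1.575]
force: [1.0, -0.7, 0.3]
finger_gap: 1.002
```

```bash
python3 - <<'E'
from h import *
for n in ('top','side','wrist'):
    im=camera(n); cv2.imwrite(f'pics/{n}1.png',im[:,:,::-1])
im=cv2.imread('pics/side1.png')
cv2.imwrite('pics/side1c.png',cv2.resize(im[100:280,200:440],None,fx=3,fy=3,interpolation=cv2.INTER_CUBIC))
s=read_state(); print(s['clock'],s['ee_pos'],s['eef_rot'],s['force'])
E
```

```text
2.95 [0.45309426 0.21598823 0.09537975] [-1.57260041e+00 -3.72430204e-04  1.57510610e+00] [ 0.28804197 -0.27323611 -0.29630148]
```

View pics/side1c.png

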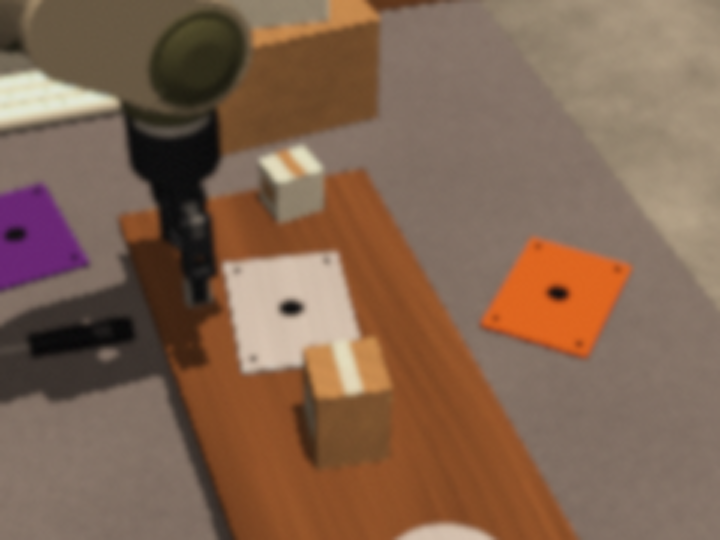

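View pics/top1.png

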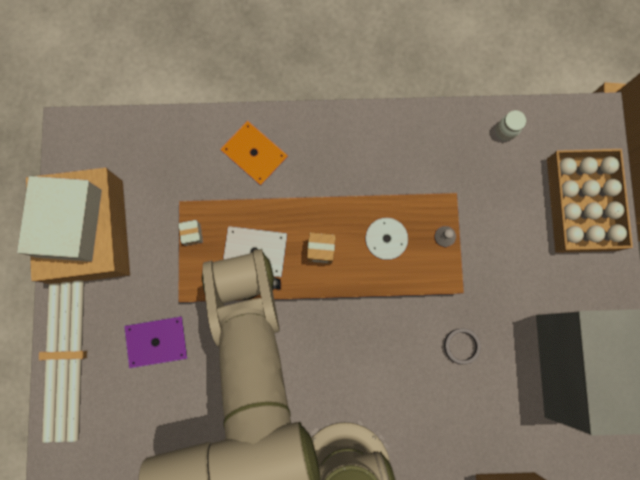

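View pics/wrist1.png

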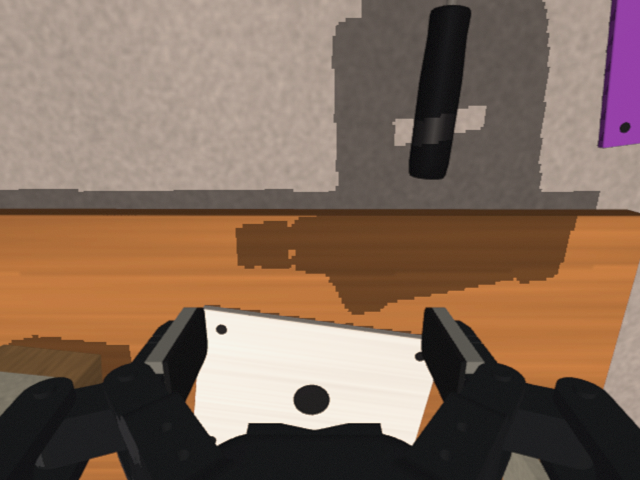

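The wrist view shows the two open fingertips at about (195,308) and (435,308) and the plate's back edge from (205,307) to (422,337). I'll check with the calibration that the tips are behind the plate.

```bash
python3 - <<'E'
from h import *
c=calibration('wrist');E=np.array(c['extrinsics']);print('cam',-E[:3,:3].T@E[:3,3],E[:3,2])
print('edge ends',unproj(c,[(205,307),(422,337)],.066))
print('spots',unproj(c,[(221,329),(311,399)],.066))
for z in (.095,.108,.112): print(z,unproj(c,[(205,310),(180,307),(425,308),(450,308),(205,345),(160,370),(433,350)],z).round(4).tolist())
E
```

```text
cam [0.37666737 0.21528268 0.26492707] [ 3.61647282e-04  3.02255658e-01 -9.53226828e-01]
edge ends [[0.48180188 0.15057445 0.066     ]
 [0.50189002 0.28220445 0.066     ]]
spots [[0.49670718 0.1590575  0.066     ]
 [0.54838159 0.21401644 0.066     ]]
0.095 [[0.4682, 0.1599, 0.095], [0.4665, 0.1472, 0.095], [0.4667, 0.2724, 0.095], [0.4666, 0.2852, 0.095], [0.4888, 0.1581, 0.095], [0.5045, 0.1324, 0.095], [0.4915, 0.279, 0.095]]
0.108 [[0.4612, 0.1641, 0.108], [0.4596, 0.1524, 0.108], [0.4598, 0.2681, 0.108], [0.4598, 0.2799, 0.108], [0.4803, 0.1625, 0.108], [0.4948, 0.1387, 0.108], [0.4827, 0.2741, 0.108]]
0.112 [[0.459, 0.1654, 0.112], [0.4575, 0.154, 0.112], [0.4577, 0.2667, 0.112], [0.4576, 0.2782, 0.112], [0.4776, 0.1638, 0.112], [0.4917, 0.1407, 0.112], [0.48, 0.2726, 0.112]]
```

Call:
apply_moves --steps '[{"dx": 0, "dy": 0.02, "dz": 0, "rx": 0, "ry": 0, "rz": 0}, {"dx": 0, "dy": 0.015, "dz": 0, "rx": 0, "ry": 0, "rz": 0}, {"dx": 0, "dy": 0.005, "dz": 0, "rx": 0, "ry": 0, "rz": 0}, {"dx": 0, "dy": 0, "dz": 0, "rx": 0, "ry": 0, "rz": 0}, {"dx": 0, "dy": 0, "dz": 0, "rx": 0, "ry": 0, "rz": 0}]'

```text
clock: 3.45
ee_pos: [0.4531, 0.216, 0.0553]
eef_rot: [-1.573, -0.0, 1.575]
force: [0.1, 0.0, 0.5]
finger_gap: 0.997
```

```bash
python3 - <<'E'
from h import *
for n in ('side','wrist'):
    im=camera(n); cv2.imwrite(f'pics/{n}2.png',im[:,:,::-1])
im=cv2.imread('pics/side2.png')
cv2.imwrite('pics/side2c.png',cv2.resize(im[150:250,230:340],None,fx=5,fy=5,interpolation=cv2.INTER_CUBIC))
s=read_state(); print(s['clock'],s['ee_pos'],s['eef_rot'],s['force'])
E
```

```text
3.55 [0.45298371 0.21594576 0.05513794] [-1.57245958e+00 -3.54119921e-04  1.57499692e+00] [-0.33860671  0.70316046 -0.20941901]
```

View pics/side2c.png

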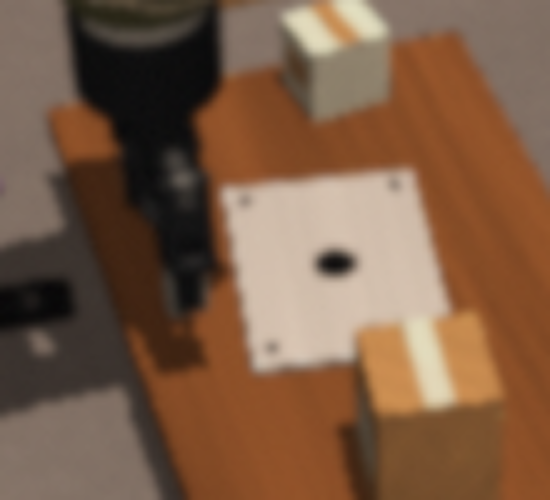

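View pics/wrist2.png

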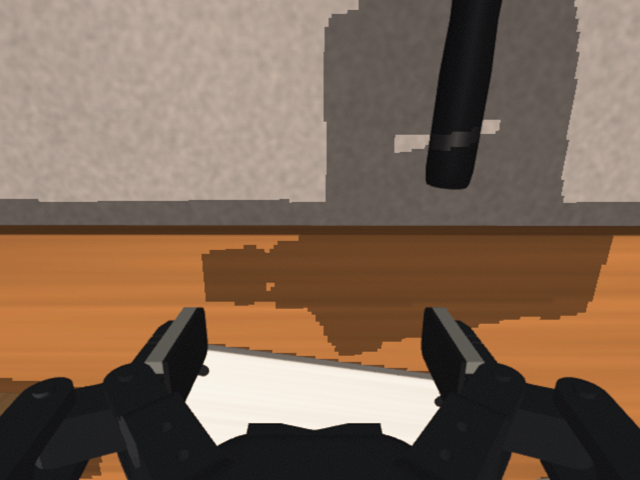

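No contact yet. I'll lower in small steps and watch the force.

Call:
apply_moves --steps '[{"dx": 0, "dy": 0.003, "dz": 0, "rx": 0, "ry": 0, "rz": 0}, {"dx": 0, "dy": 0, "dz": 0, "rx": 0, "ry": 0, "rz": 0}]'

```text
clock: 3.75
ee_pos: [0.4524, 0.2158, 0.0511]
eef_rot: [-1.571, 0.0, 1.575]
force: [-1.5, -0.3, -0.8]
finger_gap: 1.003
```

Call:
apply_moves --steps '[{"dx": 0, "dy": 0.002, "dz": 0, "rx": 0, "ry": 0, "rz": 0}, {"dx": 0, "dy": 0, "dz": 0, "rx": 0, "ry": 0, "rz": 0}]'

```text
clock: 3.95
ee_pos: [0.4523, 0.2158, 0.049]
eef_rot: [-1.57, 0.0, 1.575]
force: [-0.2, -0.6, 0.1]
finger_gap: 1.0
```

Call:
apply_moves --steps '[{"dx": 0, "dy": 0.001, "dz": 0, "rx": 0, "ry": 0, "rz": 0}, {"dx": 0, "dy": 0, "dz": 0, "rx": 0, "ry": 0, "rz": 0}]'

```text
clock: 4.15
ee_pos: [0.4524, 0.2158, 0.0481]
eef_rot: [-1.571, 0.0, 1.575]
force: [0.4, 0.3, 0.6]
finger_gap: 1.002
```

Call:
apply_moves --steps '[{"dx": 0, "dy": 0.001, "dz": 0, "rx": 0, "ry": 0, "rz": 0}, {"dx": 0, "dy": 0, "dz": 0, "rx": 0, "ry": 0, "rz": 0}]'

```text
clock: 4.35
ee_pos: [0.4524, 0.2158, 0.0471]
eef_rot: [-1.571, 0.0, 1.575]
force: [-0.8, 0.6, 0.3]
finger_gap: 0.996
```

Call:
apply_moves --steps '[{"dx": 0, "dy": 0.001, "dz": 0, "rx": 0, "ry": 0, "rz": 0}, {"dx": 0, "dy": 0, "dz": 0, "rx": 0, "ry": 0, "rz": 0}]'

```text
clock: 4.55
ee_pos: [0.4523, 0.2158, 0.0461]
eef_rot: [-1.571, 0.0, 1.575]
force: [0.4, 0.1, -0.3]
finger_gap: 1.009
```

```bash
python3 - <<'E'
from h import *
im=camera('side')
cv2.imwrite('pics/side3c.png',cv2.resize(im[150:250,230:340,::-1],None,fx=5,fy=5,interpolation=cv2.INTER_CUBIC))
s=read_state(); print(s['clock'],s['ee_pos'],s['eef_rot'],s['force'])
E
```

```text
4.6 [0.45238015 0.21580774 0.04613728] [-1.57067294e+00  1.99728498e-05  1.57500456e+00] [-0.41078409 -0.22813893 -0.69807766]
```

View pics/side3c.png

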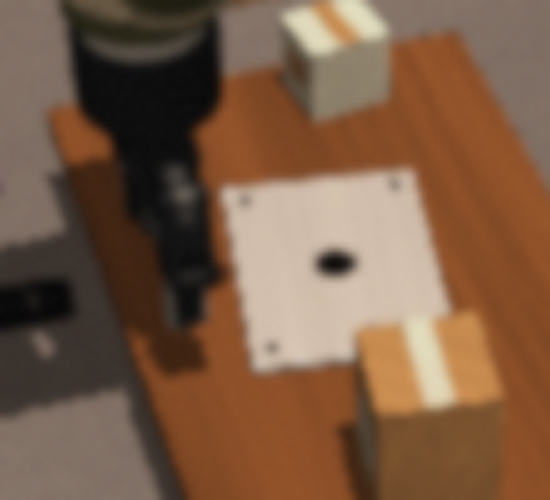

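Call:
apply_moves --steps '[{"dx": 0, "dy": 0.001, "dz": 0, "rx": 0, "ry": 0, "rz": 0}, {"dx": 0, "dy": 0, "dz": 0, "rx": 0, "ry": 0, "rz": 0}]'

```text
clock: 4.8
ee_pos: [0.4524, 0.2158, 0.0451]
eef_rot: [-1.571, 0.0, 1.575]
force: [0.1, 0.9, -0.2]
finger_gap: 1.003
```

Call:
apply_moves --steps '[{"dx": 0, "dy": 0.001, "dz": 0, "rx": 0, "ry": 0, "rz": 0}, {"dx": 0, "dy": 0, "dz": 0, "rx": 0, "ry": 0, "rz": 0}]'

```text
clock: 5.0
ee_pos: [0.4523, 0.2158, 0.0441]
eef_rot: [-1.571, 0.0, 1.575]
force: [-0.0, 0.1, -0.1]
finger_gap: 1.001
```

Call:
apply_moves --steps '[{"dx": 0, "dy": 0.001, "dz": 0, "rx": 0, "ry": 0, "rz": 0}, {"dx": 0, "dy": 0, "dz": 0, "rx": 0, "ry": 0, "rz": 0}]'

```text
clock: 5.2
ee_pos: [0.4524, 0.2158, 0.0431]
eef_rot: [-1.571, 0.0, 1.575]
force: [-0.5, -0.0, -0.9]
finger_gap: 0.996
```

Call:
apply_moves --steps '[{"dx": 0, "dy": 0.001, "dz": 0, "rx": 0, "ry": 0, "rz": 0}, {"dx": 0, "dy": 0, "dz": 0, "rx": 0, "ry": 0, "rz": 0}]'

```text
clock: 5.4
ee_pos: [0.4524, 0.2158, 0.0421]
eef_rot: [-1.571, 0.0, 1.575]
force: [0.2, -0.2, -0.4]
finger_gap: 0.998
```

Call:
apply_moves --steps '[{"dx": 0, "dy": 0.001, "dz": 0, "rx": 0, "ry": 0, "rz": 0}, {"dx": 0, "dy": 0, "dz": 0, "rx": 0, "ry": 0, "rz": 0}]'

```text
clock: 5.6
ee_pos: [0.4523, 0.2158, 0.0411]
eef_rot: [-1.571, 0.0, 1.575]
force: [-0.4, -0.2, 0.5]
finger_gap: 1.003
```

```bash
python3 - <<'E'
from h import *
im=camera('wrist'); cv2.imwrite('pics/wrist4.png',im[:,:,::-1])
im=camera('side')
cv2.imwrite('pics/side4c.png',cv2.resize(im[150:250,230:340,::-1],None,fx=5,fy=5,interpolation=cv2.INTER_CUBIC))
s=read_state(); print(s['clock'],s['ee_pos'],s['eef_rot'],s['force'])
E
```

```text
5.7 [0.45237059 0.21581777 0.04115909] [-1.57068239e+00  3.49530772e-05  1.57503569e+00] [ 0.42632867 -0.38861426  0.92603671]
```

View pics/wrist4.png

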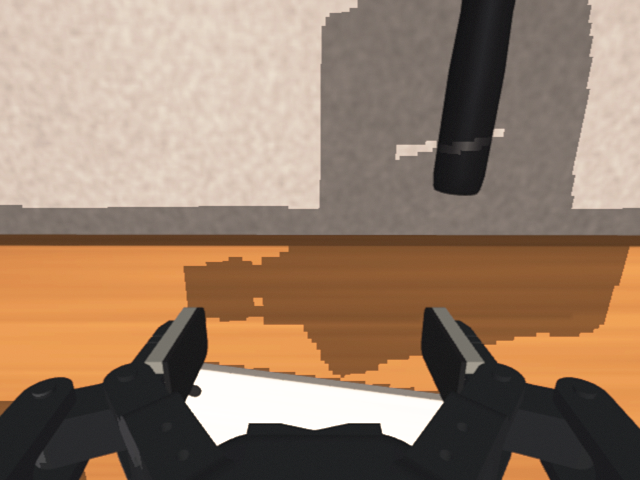

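View pics/side4c.png

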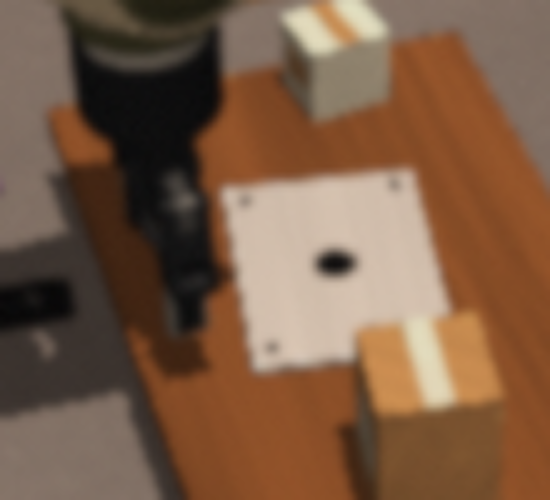

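```bash
python3 - <<'E'
from h import *
c=calibration('side')
for y in (.165,.27):
  for z in (.054,.06,.07,.08,.09): 
    print(y,z,((proj(c,[[.442,y,z],[.464,y,z]])-[230,150])*5).round(0).tolist())
w=calibration('wrist')
for z in (.041,.054,.06,.07,.08,.09): print(z,w['fx'],proj(w,[[.442,.1735,z],[.464,.1735,z],[.442,.258,z]]).round(0).tolist(), unproj(w,[(200,308),(430,308)],z)[:,:2].round(3).tolist())
E
```

```text
0.165 0.054 [[172.0, 377.0], [212.0, 368.0]]
0.165 0.06 [[171.0, 369.0], [211.0, 360.0]]
0.165 0.07 [[170.0, 356.0], [210.0, 347.0]]
0.165 0.08 [[168.0, 342.0], [209.0, 333.0]]
0.165 0.09 [[167.0, 328.0], [208.0, 319.0]]
0.27 0.054 [[126.0, 254.0], [164.0, 246.0]]
0.27 0.06 [[125.0, 246.0], [163.0, 238.0]]
0.27 0.07 [[123.0, 232.0], [162.0, 224.0]]
0.27 0.08 [[122.0, 219.0], [161.0, 211.0]]
0.27 0.09 [[120.0, 205.0], [159.0, 197.0]]
0.041 370.1746089704041 [[229.0, 264.0], [231.0, 304.0], [401.0, 264.0]] [[0.466, 0.157], [0.466, 0.275]]
0.054 370.1746089704041 [[222.0, 274.0], [226.0, 317.0], [407.0, 275.0]] [[0.459, 0.162], [0.459, 0.27]]
0.06 370.1746089704041 [[219.0, 279.0], [223.0, 323.0], [410.0, 280.0]] [[0.456, 0.164], [0.456, 0.268]]
0.07 370.1746089704041 [[213.0, 289.0], [217.0, 335.0], [416.0, 290.0]] [[0.451, 0.167], [0.451, 0.265]]
0.08 370.1746089704041 [[207.0, 300.0], [211.0, 349.0], [423.0, 300.0]] [[0.446, 0.171], [0.445, 0.261]]
0.09 370.1746089704041 [[199.0, 312.0], [204.0, 364.0], [431.0, 313.0]] [[0.44, 0.174], [0.44, 0.258]]
```

Both the side and wrist views put the open fingertips at z ≈ 0.083 with the TCP at 0.041. That is about 42 mm above the TCP, not the stated 13 mm. I'll keep descending, in small steps towards the end.

Call:
apply_moves --steps '[{"dx": 0, "dy": 0.007, "dz": 0, "rx": 0, "ry": 0, "rz": 0}, {"dx": 0, "dy": 0.005, "dz": 0, "rx": 0, "ry": 0, "rz": 0}, {"dx": 0, "dy": 0, "dz": 0, "rx": 0, "ry": 0, "rz": 0}, {"dx": 0, "dy": 0, "dz": 0, "rx": 0, "ry": 0, "rz": 0}]'

```text
clock: 6.1
ee_pos: [0.4523, 0.2158, 0.029]
eef_rot: [-1.57, 0.0, 1.575]
force: [0.1, 1.0, 0.0]
finger_gap: 1.001
```

```bash
python3 - <<'E'
from h import *
im=camera('side')
cv2.imwrite('pics/side5c.png',cv2.resize(im[150:250,230:340,::-1],None,fx=5,fy=5,interpolation=cv2.INTER_CUBIC))
s=read_state(); print(s['clock'],s['ee_pos'],s['eef_rot'],s['force'])
E
```

```text
6.15 [0.45247108 0.2158316  0.02917927] [-1.57080635e+00  7.60031911e-06  1.57501825e+00] [ 0.02320263  0.35390769 -0.11029149]
```

View pics/side5c.png

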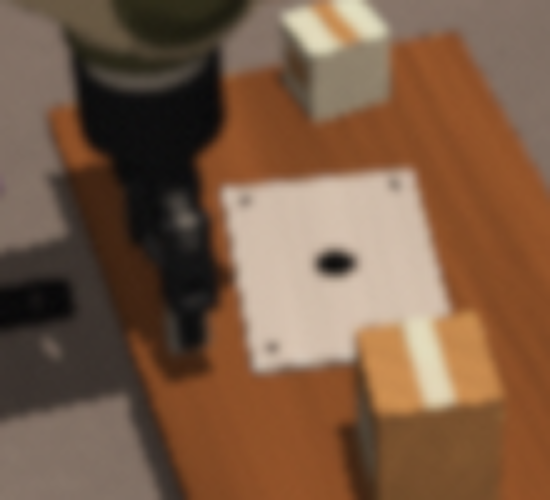

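Call:
apply_moves --steps '[{"dx": 0, "dy": 0.004, "dz": 0, "rx": 0, "ry": 0, "rz": 0}, {"dx": 0, "dy": 0, "dz": 0, "rx": 0, "ry": 0, "rz": 0}, {"dx": 0, "dy": 0, "dz": 0, "rx": 0, "ry": 0, "rz": 0}]'

```text
clock: 6.45
ee_pos: [0.4524, 0.2158, 0.0251]
eef_rot: [-1.571, 0.0, 1.575]
force: [1.0, 0.3, 0.4]
finger_gap: 1.0
```

Call:
apply_moves --steps '[{"dx": 0, "dy": 0.001, "dz": 0, "rx": 0, "ry": 0, "rz": 0}, {"dx": 0, "dy": 0, "dz": 0, "rx": 0, "ry": 0, "rz": 0}]'

```text
clock: 6.65
ee_pos: [0.4524, 0.2158, 0.0241]
eef_rot: [-1.571, 0.0, 1.575]
force: [-0.2, -0.2, -1.2]
finger_gap: 1.002
```

Call:
apply_moves --steps '[{"dx": 0, "dy": 0.001, "dz": 0, "rx": 0, "ry": 0, "rz": 0}, {"dx": 0, "dy": 0, "dz": 0, "rx": 0, "ry": 0, "rz": 0}]'

```text
clock: 6.85
ee_pos: [0.4524, 0.2158, 0.0231]
eef_rot: [-1.571, 0.0, 1.575]
force: [0.3, 0.3, 0.4]
finger_gap: 1.003
```

Call:
apply_moves --steps '[{"dx": 0, "dy": 0.001, "dz": 0, "rx": 0, "ry": 0, "rz": 0}, {"dx": 0, "dy": 0, "dz": 0, "rx": 0, "ry": 0, "rz": 0}]'

```text
clock: 7.05
ee_pos: [0.4523, 0.2158, 0.0221]
eef_rot: [-1.571, 0.0, 1.575]
force: [-0.2, -0.4, 0.2]
finger_gap: 0.997
```

Call:
apply_moves --steps '[{"dx": 0, "dy": 0.001, "dz": 0, "rx": 0, "ry": 0, "rz": 0}, {"dx": 0, "dy": 0, "dz": 0, "rx": 0, "ry": 0, "rz": 0}]'

```text
clock: 7.25
ee_pos: [0.4523, 0.2158, 0.0211]
eef_rot: [-1.571, 0.0, 1.575]
force: [-1.1, 0.5, -0.7]
finger_gap: 1.001
```

Call:
apply_moves --steps '[{"dx": 0, "dy": 0.001, "dz": 0, "rx": 0, "ry": 0, "rz": 0}, {"dx": 0, "dy": 0, "dz": 0, "rx": 0, "ry": 0, "rz": 0}]'

```text
clock: 7.45
ee_pos: [0.4523, 0.2158, 0.0201]
eef_rot: [-1.571, 0.0, 1.575]
force: [0.7, 0.6, 0.2]
finger_gap: 0.996
```

```bash
python3 - <<'E'
from h import *
im=camera('side')
cv2.imwrite('pics/side6c.png',cv2.resize(im[150:250,230:340,::-1],None,fx=5,fy=5,interpolation=cv2.INTER_CUBIC))
im=camera('wrist'); cv2.imwrite('pics/wrist6.png',im[:,:,::-1])
s=read_state(); print(s['clock'],s['ee_pos'],s['eef_rot'],s['force'])
E
```

```text
7.55 [0.45241361 0.21581466 0.02017244] [-1.57077826e+00 -1.29476803e-05  1.57495111e+00] [-0.11674447  0.03501997  0.34196141]
```

View pics/side6c.png

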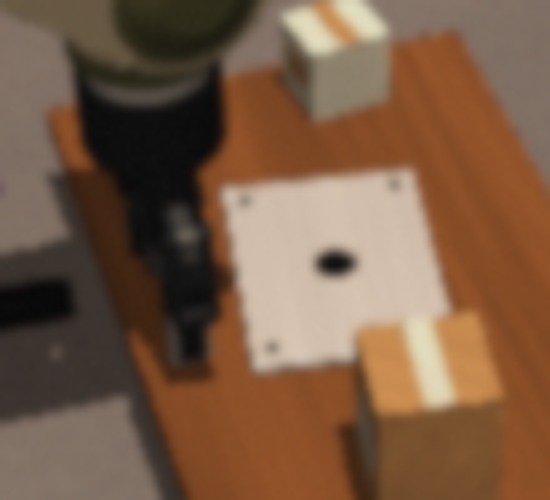

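View pics/wrist6.png

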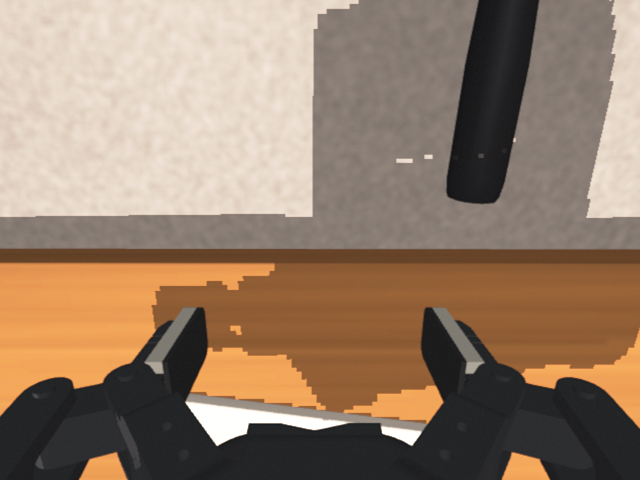

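Call:
apply_moves --steps '[{"dx": 0, "dy": 0.001, "dz": 0, "rx": 0, "ry": 0, "rz": 0}, {"dx": 0, "dy": 0, "dz": 0, "rx": 0, "ry": 0, "rz": 0}]'

```text
clock: 7.75
ee_pos: [0.4525, 0.2158, 0.0197]
eef_rot: [-1.571, -0.0, 1.575]
force: [-2.2, -0.4, 6.3]
finger_gap: 1.005
```

Call:
apply_moves --steps '[{"dx": 0, "dy": 0.001, "dz": 0, "rx": 0, "ry": 0, "rz": 0}, {"dx": 0, "dy": 0, "dz": 0, "rx": 0, "ry": 0, "rz": 0}]'

```text
clock: 7.95
ee_pos: [0.4526, 0.2159, 0.0197]
eef_rot: [-1.571, 0.0, 1.575]
force: [-6.7, -2.5, 18.8]
finger_gap: 0.993
```

Contact with the board is at TCP z = 0.0197. I'll raise to about 2.5 mm of clearance, then push forward (−dz).

Call:
apply_moves --steps '[{"dx": 0, "dy": -0.004, "dz": 0, "rx": 0, "ry": 0, "rz": 0}, {"dx": 0, "dy": 0, "dz": -0.006, "rx": 0, "ry": 0, "rz": 0}, {"dx": 0, "dy": 0, "dz": -0.006, "rx": 0, "ry": 0, "rz": 0}, {"dx": 0, "dy": 0, "dz": -0.006, "rx": 0, "ry": 0, "rz": 0}, {"dx": 0, "dy": 0, "dz": -0.006, "rx": 0, "ry": 0, "rz": 0}, {"dx": 0, "dy": 0, "dz": -0.006, "rx": 0, "ry": 0, "rz": 0}, {"dx": 0, "dy": 0, "dz": -0.006, "rx": 0, "ry": 0, "rz": 0}, {"dx": 0, "dy": 0, "dz": 0, "rx": 0, "ry": 0, "rz": 0}]'

```text
clock: 8.75
ee_pos: [0.4893, 0.2159, 0.0221]
eef_rot: [-1.572, -0.0, 1.575]
force: [0.0, 0.8, -0.0]
finger_gap: 1.0
```

```bash
python3 - <<'E'
from h import *
im=camera('side')
cv2.imwrite('pics/side7c.png',cv2.resize(im[150:250,230:340,::-1],None,fx=5,fy=5,interpolation=cv2.INTER_CUBIC))
im=camera('wrist'); cv2.imwrite('pics/wrist7.png',im[:,:,::-1])
s=read_state(); print(s['clock'],s['ee_pos'],s['eef_rot'],s['force'])
E
```

```text
8.85 [0.48868103 0.21603051 0.02220405] [-1.57137387e+00 -1.64673075e-04  1.57505684e+00] [-0.30019694  0.23429279 -0.50656545]
```

View pics/side7c.png

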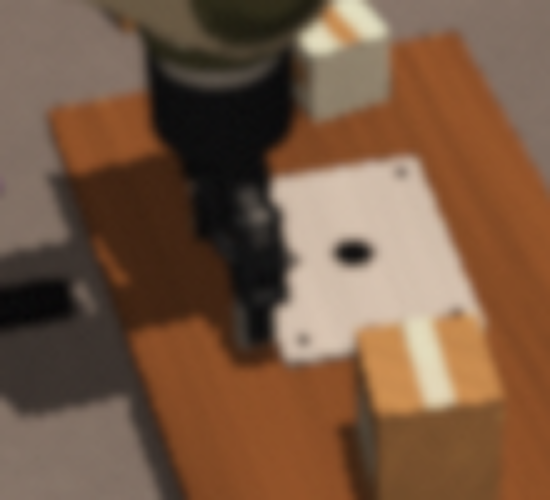

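View pics/wrist7.png

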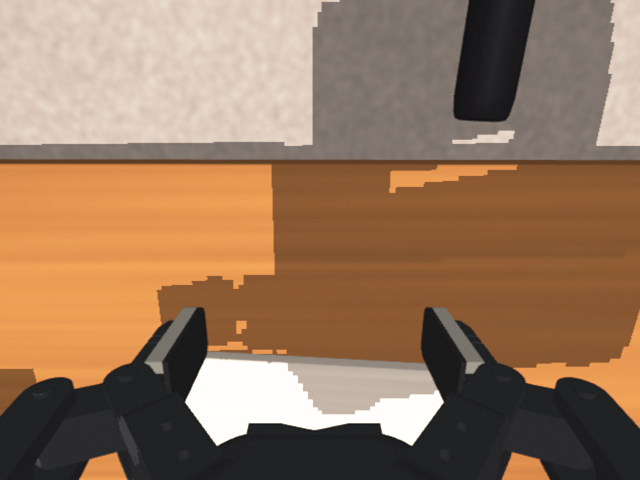

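The plate is sliding flat and turning parallel: its back edge runs from (207,355) to (422,365) in the wrist view. I'll keep pushing.

Call:
apply_moves --steps '[{"dx": 0, "dy": 0, "dz": -0.007, "rx": 0, "ry": 0, "rz": 0}, {"dx": 0, "dy": 0, "dz": -0.008, "rx": 0, "ry": 0, "rz": 0}, {"dx": 0, "dy": 0, "dz": -0.008, "rx": 0, "ry": 0, "rz": 0}, {"dx": 0, "dy": 0, "dz": -0.008, "rx": 0, "ry": 0, "rz": 0}, {"dx": 0, "dy": 0, "dz": -0.008, "rx": 0, "ry": 0, "rz": 0}, {"dx": 0, "dy": 0, "dz": -0.008, "rx": 0, "ry": 0, "rz": 0}, {"dx": 0, "dy": 0, "dz": -0.008, "rx": 0, "ry": 0, "rz": 0}, {"dx": 0, "dy": 0, "dz": -0.005, "rx": 0, "ry": 0, "rz": 0}, {"dx": 0, "dy": 0, "dz": 0, "rx": 0, "ry": 0, "rz": 0}]'

```text
clock: 9.75
ee_pos: [0.5493, 0.2162, 0.0222]
eef_rot: [-1.572, -0.0, 1.575]
force: [-0.4, 0.9, 0.1]
finger_gap: 1.0
```

```bash
python3 - <<'E'
from h import *
im=camera('side'); np.save('side8.npy',im)
cv2.imwrite('pics/side8c.png',cv2.resize(im[140:260,230:370,::-1],None,fx=5,fy=5,interpolation=cv2.INTER_CUBIC))
im=camera('top'); cv2.imwrite('pics/top8c.png',cv2.resize(im[150:310,160:360,::-1],None,fx=3.5,fy=3.5,interpolation=cv2.INTER_CUBIC));np.save('top8.npy',im)
im=camera('wrist'); cv2.imwrite('pics/wrist8.png',im[:,:,::-1])
s=read_state(); print(s['clock'],s['ee_pos'],s['eef_rot'],s['force'])
E
```

```text
9.9 [0.54852364 0.21620801 0.02224242] [-1.57130880e+00 -3.88728165e-05  1.57498009e+00] [ 0.15526977 -0.1217606  -0.0809866 ]
```

View pics/side8c.png

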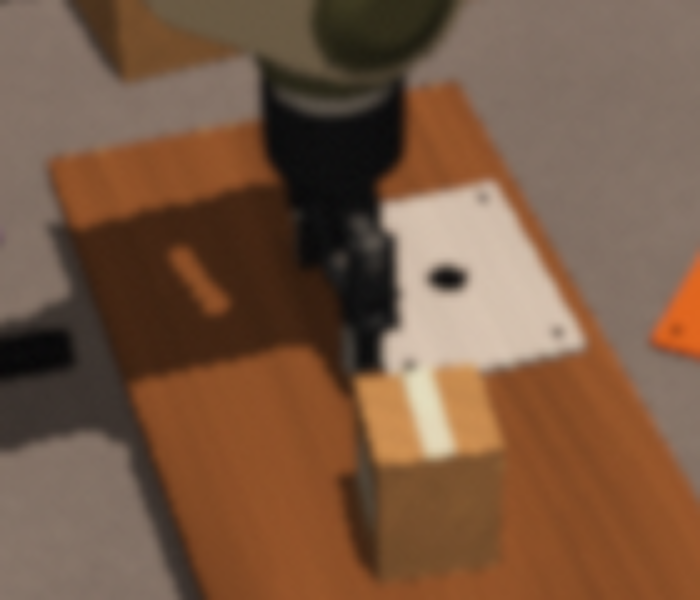

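View pics/top8c.png

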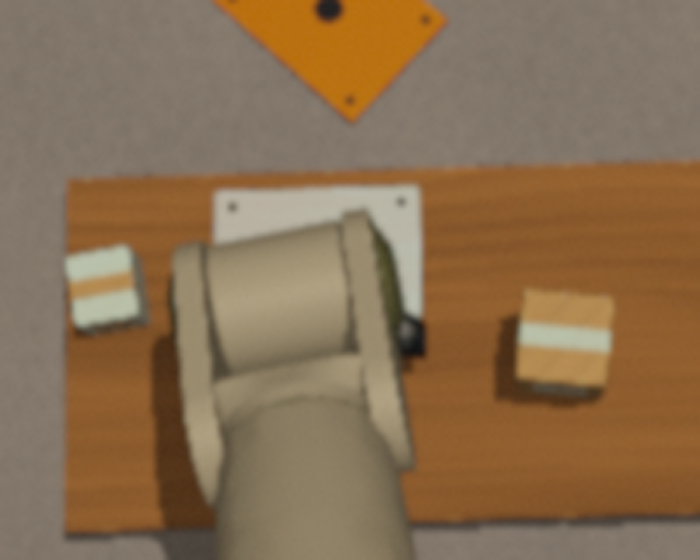

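View pics/wrist8.png

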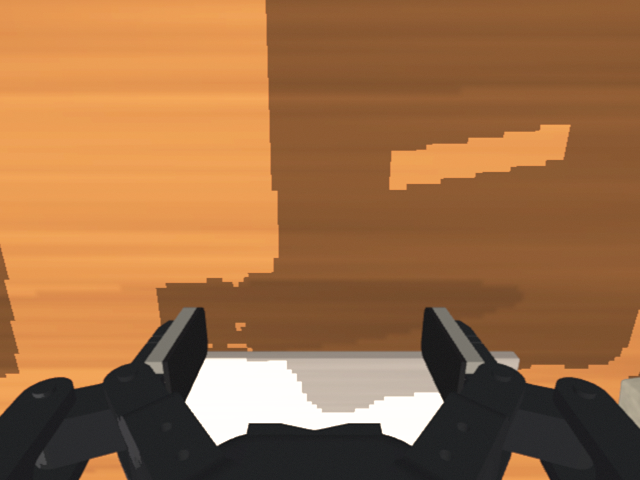

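```bash
cat >> h.py <<'E'
def plate_front(im,c,u0=228,u1=276,r0=180,r1=215):
    # first light (plate) transition going down the column, threshold on value
    v=cv2.cvtColor(im,cv2.COLOR_RGB2GRAY).astype(float)
    pts=[]
    for u in range(u0,u1):
        col=v[r0:r1,u]; hi=np.percentile(col,95); i=np.argmax(np.diff(col))  # steepest rise
        lo=col[max(0,i-2)]; h=col[min(len(col)-1,i+3)]; th=(lo+h)/2
        j=max(0,i-2)
        while j<len(col)-1 and col[j+1]<th: j+=1
        pts.append((u,r0+j+(th-col[j])/(col[j+1]-col[j])))
    P=unproj(c,pts,.066)[:,:2]
    vx,vy,x0,y0=cv2.fitLine(P.astype(np.float32),cv2.DIST_HUBER,0,1e-4,1e-4).ravel()
    if vy<0: vx,vy=-vx,-vy
    return np.array([x0,y0]),np.array([vx,vy]),((P[:,0]-x0)*vy-(P[:,1]-y0)*vx).std()
def overhang(im,c,**k):
    e,ev,_=edge_front(im,c); p,pv,r=plate_front(im,c,**k)
    n=np.array([ev[1],-ev[0]])
    print('edge x@.21',round(e[0]+ev[0]/ev[1]*(.21-e[1]),4),'front',p.round(4),'overhang',round(float((p-e)@n),4),'angle',round(float(np.arctan2(-pv[0],pv[1])-np.arctan2(-ev[0],ev[1])),4),'res',r.round(5))
E
python3 - <<'E'
from h import *
c=calibration('top'); im=np.load('top8.npy')
overhang(im,c)
w=calibration('wrist')
print(unproj(w,[(250,352),(400,352)],.066).round(4).tolist())
E
```

```text
edge x@.21 0.6874 front [0.6735 0.2086] overhang -0.0139 angle 0.0019 res 0.00247
[[0.5583, 0.1907, 0.066], [0.5581, 0.2498, 0.066]]
```

Call:
apply_moves --steps '[{"dx": 0, "dy": 0, "dz": -0.008, "rx": 0, "ry": 0, "rz": 0}, {"dx": 0, "dy": 0, "dz": -0.008, "rx": 0, "ry": 0, "rz": 0}, {"dx": 0, "dy": 0, "dz": -0.008, "rx": 0, "ry": 0, "rz": 0}, {"dx": 0, "dy": 0, "dz": -0.008, "rx": 0, "ry": 0, "rz": 0}, {"dx": 0, "dy": 0, "dz": -0.006, "rx": 0, "ry": 0, "rz": 0}, {"dx": 0, "dy": 0, "dz": -0.004, "rx": 0, "ry": 0, "rz": 0}, {"dx": 0, "dy": 0, "dz": -0.003, "rx": 0, "ry": 0, "rz": 0}, {"dx": 0, "dy": 0, "dz": 0, "rx": 0, "ry": 0, "rz": 0}]'

```text
clock: 10.7
ee_pos: [0.5939, 0.2164, 0.0222]
eef_rot: [-1.572, -0.0, 1.575]
force: [-0.5, 0.1, -0.0]
finger_gap: 1.001
```

```bash
python3 - <<'E'
from h import *
s=read_state(); print(s['clock'],s['ee_pos'],s['eef_rot'],s['force'])
im=camera('side'); np.save('side9.npy',im)
cv2.imwrite('pics/side9c.png',cv2.resize(im[140:260,250:390,::-1],None,fx=5,fy=5,interpolation=cv2.INTER_CUBIC))
im=camera('top'); cv2.imwrite('pics/top9c.png',cv2.resize(im[150:310,160:360,::-1],None,fx=3.5,fy=3.5,interpolation=cv2.INTER_CUBIC));np.save('top9.npy',im)
overhang(im,calibration('top'),r0=165,r1=200)
im=camera('wrist'); cv2.imwrite('pics/wrist9.png',im[:,:,::-1])
E
```

```text
10.7 [0.5938791  0.21641228 0.02220602] [-1.57154787e+00 -8.52040548e-05  1.57495387e+00] [-0.50783608  0.10445645 -0.02247701]
edge x@.21 0.6874 front [0.7178 0.2234] overhang 0.0304 angle 0.0019 res 0.00261
```

View pics/side9c.png

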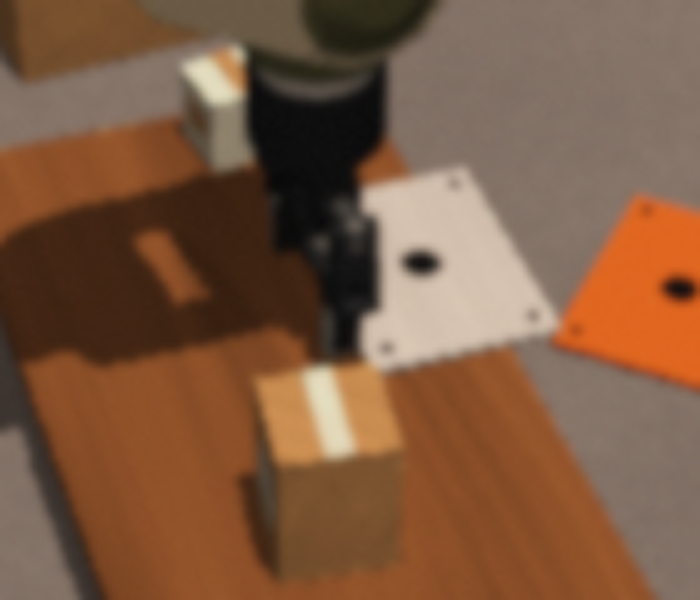

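View pics/top9c.png

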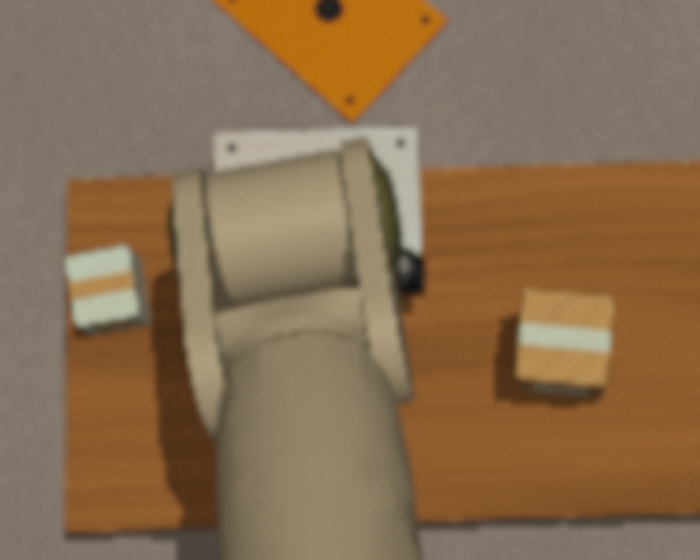

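View pics/wrist9.png

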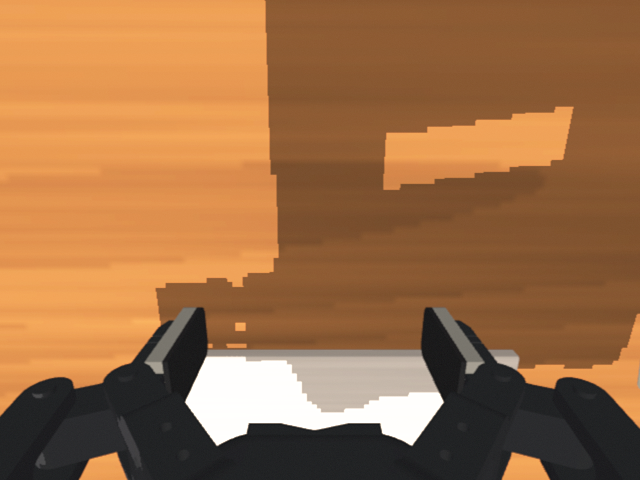

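```bash
python3 - <<'E'
from h import *
c=calibration('top'); im=np.load('top9.npy')
overhang(im,c,u0=228,u1=256,r0=165,r1=198)
overhang(im,c,u0=230,u1=250,r0=165,r1=198)
def spot(im,x,y,r=6):
    g=cv2.cvtColor(im,cv2.COLOR_RGB2GRAY).astype(float)
    p=g[y-r:y+r+1,x-r:x+r+1]; w=np.clip(np.percentile(p,60)-25-p,0,None)
    Y,X=np.mgrid[y-r:y+r+1,x-r:x+r+1]; return (X*w).sum()/w.sum(),(Y*w).sum()/w.sum()
s=calibration('side')
i0=np.load('side.npy'); i9=np.load('side9.npy'); t0=np.load('top.npy')
print('top centre0',unproj(c,spot(t0,254,251),.066)); print('side centre0',unproj(s,spot(i0,297,202),.066)); print('side centre now',spot(i9,334,192),unproj(s,spot(i9,334,192),.066))
w=calibration('wrist'); print(unproj(w,[(250,350),(400,350)],.066).round(4).tolist())
# board edge in side, points on front edge free stretch
for yy in (.15,.0,-.1):
    a=proj(s,[[.680,yy,.06],[.686,yy,.06],[.692,yy,.06]]); print(a.round(1).tolist())
pts=[]
hs=cv2.cvtColor(i9,cv2.COLOR_RGB2HSV)[...,1].astype(float)
for yy in np.arange(-.25,.1,.01):
    xs=np.arange(.66,.71,.0005); uv=proj(s,np.c_[xs,0*xs+yy,0*xs+.06]).astype(np.float32)
    p=cv2.remap(hs.astype(np.float32),uv[:,0],uv[:,1],cv2.INTER_LINEAR).ravel(); th=(np.median(p[:20])+np.median(p[-20:]))/2
    pts.append(xs[np.argmax(p<th)])
print(np.round(pts,4))
E
```

```text
edge x@.21 0.6874 front [0.7175 0.2451] overhang 0.0302 angle -0.0086 res 0.00042
edge x@.21 0.6874 front [0.7174 0.252 ] overhang 0.0301 angle -0.04 res 0.00033
top centre0 [[0.54940897 0.21438862 0.066     ]]
side centre0 [[0.54746071 0.21539194 0.066     ]]
side centre now (np.float64(333.7334741925747), np.float64(192.12767884092966)) [[0.66047927 0.22436795 0.066     ]]
[[0.6025, 0.1909, 0.066], [0.6023, 0.2499, 0.066]]
[[349.5, 209.0], [351.5, 208.5], [353.5, 208.1]]
[[370.8, 246.5], [373.0, 246.0], [375.2, 245.4]]
[[387.1, 275.0], [389.4, 274.4], [391.6, 273.9]]
[0.687  0.687  0.687  0.687  0.6865 0.687  0.687  0.687  0.6865 0.687
 0.6865 0.687  0.687  0.687  0.6865 0.687  0.6865 0.687  0.6865 0.6865
 0.6865 0.6865 0.6865 0.6865 0.687  0.6865 0.6865 0.6865 0.686  0.6865
 0.686  0.6865 0.6865 0.686  0.6865]
```

Three estimates put the overhang at 28.5–30 mm with the edges parallel. I'll push 10 mm more, slowly.

Call:
apply_moves --steps '[{"dx": 0, "dy": 0, "dz": -0.003, "rx": 0, "ry": 0, "rz": 0}, {"dx": 0, "dy": 0, "dz": -0.003, "rx": 0, "ry": 0, "rz": 0}, {"dx": 0, "dy": 0, "dz": -0.003, "rx": 0, "ry": 0, "rz": 0}, {"dx": 0, "dy": 0, "dz": -0.002, "rx": 0, "ry": 0, "rz": 0}, {"dx": 0, "dy": 0, "dz": 0, "rx": 0, "ry": 0, "rz": 0}, {"dx": 0, "dy": 0, "dz": 0.005, "rx": 0, "ry": 0, "rz": 0}, {"dx": 0, "dy": 0, "dz": 0.01, "rx": 0, "ry": 0, "rz": 0}, {"dx": 0, "dy": 0, "dz": 0.015, "rx": 0, "ry": 0, "rz": 0}, {"dx": 0, "dy": 0, "dz": 0.02, "rx": 0, "ry": 0, "rz": 0}, {"dx": 0, "dy": 0, "dz": 0.02, "rx": 0, "ry": 0, "rz": 0}]'

```text
clock: 11.85
ee_pos: [0.5336, 0.2161, 0.0222]
eef_rot: [-1.572, -0.0, 1.575]
force: [0.5, 0.2, 0.4]
finger_gap: 1.001
```

Call:
apply_moves --steps '[{"dx": 0, "dy": -0.03, "dz": 0.02, "rx": 0, "ry": 0, "rz": 0}, {"dx": 0, "dy": -0.03, "dz": 0.03, "rx": 0, "ry": 0, "rz": 0}, {"dx": 0, "dy": -0.03, "dz": 0.03, "rx": 0, "ry": 0, "rz": 0}, {"dx": 0, "dy": -0.03, "dz": 0.03, "rx": 0, "ry": 0, "rz": 0}, {"dx": 0, "dy": -0.03, "dz": 0.03, "rx": 0, "ry": 0, "rz": 0}, {"dx": 0, "dy": -0.03, "dz": 0.03, "rx": 0, "ry": 0, "rz": 0}, {"dx": 0, "dy": 0, "dz": 0, "rx": 0, "ry": 0, "rz": 0}]'

```text
clock: 12.55
ee_pos: [0.3634, 0.216, 0.2059]
eef_rot: [-1.578, -0.002, 1.576]
force: [1.7, 0.9, -0.1]
finger_gap: 0.997
```

```bash
python3 - <<'E'
from h import *
s=read_state(); print(s['clock'],s['ee_pos'],s['eef_rot'],s['force'])
im=camera('side'); np.save('side10.npy',im)
cv2.imwrite('pics/side10.png',im[:,:,::-1])
im=camera('top'); cv2.imwrite('pics/top10.png',im[:,:,::-1]);np.save('top10.npy',im)
overhang(im,calibration('top'),r0=160,r1=195,u0=228,u1=250)
E
```

```text
12.55 [0.36342284 0.21604512 0.20586326] [-1.5781065  -0.00195562  1.57648546] [ 1.69179889  0.92078963 -0.06122445]
edge x@.21 0.6873 front [0.7281 0.2533] overhang 0.0409 angle -0.0304 res 0.00033
```

View pics/side10.png

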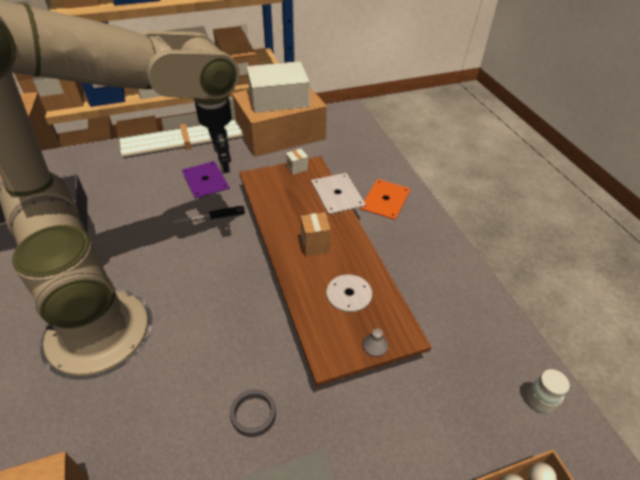

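View pics/top10.png

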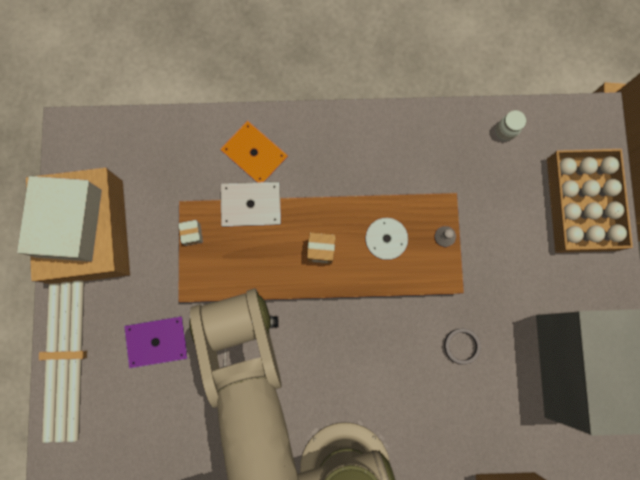

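The plate is now in full view: centre spot at (251,204), overhanging the edge. The other things look unmoved. I'll check the position with the spots in both cameras.

```bash
python3 - <<'E'
from h import *
def spot(im,x,y,r=6):
    g=cv2.cvtColor(im,cv2.COLOR_RGB2GRAY).astype(float)
    p=g[y-r:y+r+1,x-r:x+r+1]; w=np.clip(np.percentile(p,60)-25-p,0,None)
    Y,X=np.mgrid[y-r:y+r+1,x-r:x+r+1]; return (X*w).sum()/w.sum(),(Y*w).sum()/w.sum()
c=calibration('top'); s=calibration('side'); t=np.load('top10.npy'); i=np.load('side10.npy')
ct=unproj(c,spot(t,251,204),.066)[0]; cs=unproj(s,spot(i,338,191),.066)[0]
print('centre top',ct,'side',cs)
k=[unproj(c,spot(t,u,v,3),.066)[0] for u,v in ((226,188),(275,188),(275,220),(226,220))]
print(np.round(k,4)); 
d=k[0]-k[1]; d2=k[3]-k[2]
print('yaw',np.arctan2(-d[0],d[1]),np.arctan2(-d2[0],d2[1]))
p,v,_=edge_front(t,c)
e=p[0]+v[0]/v[1]*(ct[1]-p[1]); print('overhang by centre: top',ct[0]+.055-e,'side',cs[0]+.055-.6865)
st=np.load('top.npy'); print('bystander diff')
for n,(u0,u1,v0,v1) in dict(disc=(360,410,215,262),lamp=(305,340,230,265),small=(178,202,218,246),refl=(432,458,225,250),tape=(442,482,325,365),driver=(215,235,305,388)).items():
    a=st[v0:v1,u0:u1].mean(2).astype(np.float32);b=t[v0:v1,u0:u1].mean(2).astype(np.float32); print(n,cv2.phaseCorrelate(a,b)[0])
r=read_state();print(r['clock'],r['ee_pos'],r['joint_velocities'].round(3))
E
```

```text
centre top [0.67317039 0.22341812 0.066     ] side [0.6713096  0.22459499 0.066     ]
[[0.716  0.2858 0.066 ]
 [0.7164 0.1618 0.066 ]
 [0.6302 0.1613 0.066 ]
 [0.6297 0.2852 0.066 ]]
yaw 0.0027020285443853246 0.004029786282109492
overhang by centre: top 0.04085397049926809 side 0.03980960273488643
bystander diff
disc (0.014610342680253297, -0.006453289557402542)
lamp (-0.003882151189550598, -0.04251232292552842)
small (0.01805785043642061, -0.0013150582321728166)
refl (0.6178960838676861, 0.3346851463210747)
tape (-0.006646665341420999, 0.007145131261392379)
driver (5.055859201792075, -11.790421602605967)
12.65 [0.36444401 0.21551452 0.20260367] [-0.011  0.051  0.003 -0.002 -0.005 -0.003]
```

Call:
apply_moves --steps '[{"dx": 0, "dy": 0, "dz": 0, "rx": 0, "ry": 0, "rz": 0}, {"dx": 0, "dy": 0, "dz": 0, "rx": 0, "ry": 0, "rz": 0}, {"dx": 0, "dy": 0, "dz": 0, "rx": 0, "ry": 0, "rz": 0}]'

```text
clock: 12.95
ee_pos: [0.3646, 0.2153, 0.2014]
eef_rot: [-1.569, 0.0, 1.575]
force: [-0.3, -0.9, -0.5]
finger_gap: 1.0
```

```bash
python3 - <<'E'
from h import *
a=np.load('side.npy');b=np.load('side10.npy')
for n,(u0,u1,v0,v1) in dict(driver=(170,248,202,228),refl=(360,392,325,358)).items():
    print(n,cv2.phaseCorrelate(a[v0:v1,u0:u1].mean(2).astype(np.float32),b[v0:v1,u0:u1].mean(2).astype(np.float32)))
print(hand_in())
E
```

```text
driver ((0.9929612684863827, 0.31399773809179443), 0.5737944563229879)
refl ((0.013089020136947127, 0.007702386581186715), 0.9781366137580739)
the job is handed in; nothing more can be done
None
```

I pushed the plate flat along the board with the two open fingertips behind its back edge, backed off, raised the arm clear and handed in at about 13 s.

**Overhang:** the last check gave 40.9 mm from the top camera and 39.8 mm from the side camera. The target is 40 mm, with 32 to 48 mm allowed.

**Parallel:** the corner spots put the plate's yaw within about 0.004 rad of straight, against a board yaw of about 0.002 rad. The fit to a short piece of the plate's front edge gave −0.03 rad. I trusted it less, and it is still inside the 0.1 rad limit.

**Bystanders:** the disc, carton, small box and tape shifted by less than 0.05 px.
- **Reflector:** the top view suggested 0.7 px, but the side view showed 0.01 px.
- **Screwdriver:** it was hidden by the arm in the top view. The side view gave about 1 px with low confidence, probably from the arm's shadow. The arm never went near it.

**Disagreement with the description:** the open fingertips were about 40 mm above the tool point, not the stated 13 mm. I found the right height by touching the board lightly behind the plate, with a peak of about 19 N.

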